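Clamp the round-window cassette upright under the microscope

ROBOT

A 6-joint arm with a two-finger parallel gripper is mounted at the origin on the work surface. World frame = base frame: x ahead of the robot, y to its left, z up, the work surface at z = 0. Lengths are in mm, angles in rad, forces in N, time in s.
With the tool pointing down it reaches from about 275 to 975 mm from the base axis. Payload 8.4 kg.
Tool frame: the origin (TCP) lies midway between the tips of the shut fingers; the grasp point (between the pads) lies 19 mm behind it; z points along the fingers, y is the line along which they close (so a half turn about z gives the same grasp; the last joint's range is limited). The gripper opens to 92 mm and grips with 3 to 60 N. Pads are 20 mm wide; open, the fingers measure 128 mm over their backs; the gripper's body (75 mm by 189 mm) begins 69 mm behind the grasp point.
Start: joints at [-1.194, 0.353, 1.633, -0, 1.155, -0.002], TCP at [231.127, -580.696, 214.583] pointing down, gripper open.
Joint ranges: [-2.63, 2.63], [-0.92, 2.1], [0.06, 2.66], [-1.3, 4.44], [0, 2.69], [-3.02, 3.02]. Speed limits (rad/s): [2.22, 2.22, 2.79, 3.14, 3.14, 3.14].

INTERFACE

Orientations are given as a unit quaternion [x, y, z, w].
In Python, from workcell import robot gives the robot as it stands.
- The arm moves only by the tool send_rows, never from a script. Its argument "series" is a list of rows, each a list of 3 entries, a list of its own where there are three numbers: the finger opening in mm, from 0 to 91.9, then the shift along the tool's x, y, z in mm, then the turn about the tool's z in degrees. In form: [[claw, [tx, ty, tz], twist], ...]. A call has exactly 8 rows; each row is the pose to reach, as a shift and turn from the pose commanded when the call began, along the tool's axes at that moment; what a row does not reach only later rows make up. A row lasts 1/12 s, in which the tool goes at most 41.7 mm and 7.16 degrees, less where a joint would pass 70% of its speed; a pose out of reach is approached as far as the arm can. A call with a gripper value outside its range is refused whole. The fingers move at their own pace and stop on an object; the grip force is fixed at half the most. Time passes only in rows, so rows that repeat a pose let the fingers close, or fill a call up. It gives the time, the measured TCP pose, the force, the opening and the grip force at its end, in the units of the state.
- robot.read_state(): the state, without advancing time (a new reading comes with each control period).
- robot.read_camera(name): name is "side" or "top"; returns a dict with "img" (420x560x3 uint8, red, green, blue), "mtx" (3x3 intrinsics, pixels), "rvec" (rotation vector, rad) and "tvec" (3), from world to camera coordinates, as OpenCV has them. Camera axes: x right, y down, z forward; pixel columns grow to the right and rows downward; lengths in mm; the calibration is good to about 2 mm. A picture is of the moment at which its call begins. There is no depth.
- robot.close_job(): hands the job in; it is judged then, once.
The state is a dict: "time": time; "joint_pos": joint angles; "joint_velocities": joint speeds; "joint_efforts": joint torques, N m; "eef_pos": TCP position; "orientation": TCP orientation; "wrist_force": force on the tool from outside, world axes, zero at the start; "wrist_torque": the same for the moment, N m; "width": finger opening in mm; "grip_force": force on a finger pad.
Only numpy, scipy, OpenCV 4.12 (cv2) and the standard library are available. Lean on these libraries where they do the work, as an engineer would, in place of code of your own. Each camera call takes 0.05 s, during which the arm holds its last target. There are 200 camera calls.

TASK

Take the slide cassette with the round window out of the sloping rack, stand it upright in the slot of the clamp, foot fully down on the slot floor and midway along the jaws, and tighten the clamp firmly on it with the spoked capstan. The jaws start too close together, so open them first by pushing the spokes round counter-clockwise (seen from above) and tighten clockwise. Leave the slit-window cassette, the bottle, the jar, the lens objective and the column where they are.

Things in the scene. Friction and masses are not known exactly. Their poses are not given: they have to be found in the camera images.
- target_center (a point): Centre (half-way up) of the aluminium slide cassette with the ROUND window: flat plate 12 thick (its x) x 50 wide (y) x 84 mm tall (z, to its upper end), 90 to 170 g. Foot 42 mm below this point along its own z; flush dark window 36 mm across, centred 12 mm above it. At the start it leans in the rack, top 25 degrees towards the rack's -x. Either broad face may face the capstan when clamped.
- blank_center (a point): Centre of the other cassette, same size and material but with a long upright SLIT window (9 x 60 mm), beside it in the rack, 66 mm between their centres; the two may have changed places. Not to be disturbed.
- rack: White sloping rack, 156 wide (y) x 90 mm (x), fixed; origin at the centre of its underside. Its trough, along y, is tilted 25 degrees: the cassettes' feet stand about 24 mm above the bench, the back board (on the -x side) covers the lower 34 mm of their back face, a lip the lowest 8 mm of the front. Cassettes lift out along their own length.
- slot (a point): Point on the clamp's slot floor where the middle of the cassette's foot comes when clamped, 34 mm above the bench. Its x is across the slot (the cassette's thickness), towards the capstan; y along the slot. Aluminium jaws 74 mm long (y) rise 24 mm above the slot floor, so a cassette stands out 60 mm. Fixed jaw's face at x = -6 mm.
- clamp: The bolted-down clamp, base plate 262 x 92 x 14 mm; origin on the bench, right under slot, same axes. The moving jaw's steel pad face is at x = -2 mm + 4.775 mm per radian of the capstan. The pad is sprung: pressing on the cassette it gives way up to 3 mm (about 2 to 14 N), then is solid.
- hub (a point): On the capstan's upright axis at the height of its spokes, 60 mm above the bench, 130 mm from slot along +x; same axes. Four level steel spokes, 10 mm thick, reach from the hub (radius 16, top 76 mm above the bench) to black 16 mm balls centred 66 mm from the axis. Under them a gearbox 50 x 50 mm, its top 42 mm above the bench.
- capstan (a joint): Capstan angle (rad), 0 to 2.72, growing counter-clockwise seen from above, which opens the jaws: gap = 4 mm + 4.775 mm per radian. At 0 the spokes point along x, y, -x, -y of hub. The pad meets a 12 mm cassette at 1.68 and is fully pressed in at 1.05. It stays where left; it takes 0.15 N m to turn, up to about 0.22 N m while the pad is pressed.
- column: Fixed upright aluminium manipulator column between rack and clamp, an obstacle: foot 70 (x) x 60 x 16 mm, post 26 mm square, 230 mm high with its round top, a 40 x 36 x 34 mm block at 155 mm height from which a knob sticks out to 55 mm towards its +x. Origin at the centre of its underside.
- bottle_center (a point): Centre of a loose amber bottle, 52 mm across and 115 mm tall, standing. Not to be disturbed.
- jar_center (a point): Centre of a small loose jar, 44 mm across and 50 mm tall, standing. Not to be disturbed.
- lens_center (a point): Centre of a small loose steel microscope objective, 38 mm across and 55 mm tall, standing on the bench beyond the rack. Not to be disturbed.
There are look-alikes about, which are no part of the job. Leave any blue or red look-alike of the part that bears target_center alone.

How it is judged (in metres and radians):
On the way, in this order (a step that is already met when the one before it is completed fails the run):
1. the jaws are opened with the capstan (past 1.75 rad) (value of joint capstan above 1.75 rad), for 0.1 s.
2. the round-window cassette stands upright in the slot, foot on the floor (z of target_center in the frame of slot between 0.038 and 0.046 m and y of target_center in the frame of slot between -0.012 and 0.012 m and x of target_center in the frame of slot between -0.005 and 0.009 m and angle between target_center's own z axis and vertical below 0.12 rad), for 0.2 s.
3. the clamp is tightened on it (capstan below 1.47 rad) (all of step 2 and value of joint capstan below 1.47 rad), for 0.2 s.
At the end, for the whole second after the job is handed in: The round-window cassette stands upright (within 0.12 rad) in the slot, foot on the slot floor (4 mm), within 12 mm of midway along the jaws and against the fixed jaw (3 mm), at rest, and the capstan is back below 1.47 rad, so that the sprung pad is pressed in by 1 mm or more (z of target_center in the frame of slot between 0.038 and 0.046 m and y of target_center in the frame of slot between -0.012 and 0.012 m and angle between target_center's own z axis and vertical below 0.12 rad and x of target_center in the frame of slot between -0.003 and 0.003 m and value of joint capstan below 1.47 rad and linear speed of target below 0.02 m/s); the robot touches nothing.
It fails at once if the slit-window cassette is moved by more than 20 mm (distance of blank_center from where it was at the start of the episode above 0.02 m).
It fails at once if the bottle is moved by more than 20 mm (distance of bottle_center from where it was at the start of the episode above 0.02 m).
It fails at once if the jar is moved by more than 20 mm (distance of jar_center from where it was at the start of the episode above 0.02 m).
It fails at once if the objective is moved by more than 20 mm (distance of lens_center from where it was at the start of the episode above 0.02 m).
It also fails if it takes over 72 s, if anything falls off the work surface, if the arm or the gripper's body presses on something with over 40 N, if the wrist force passes 120 N, or if a joint passes its speed limit or range.

## Working session

There is one attempt and no reset: what is moved stays moved. The work goes in short steps, Python scripts to look and compute and a tool call to move; the robot and the scene stay as the last step left them, time stands still between calls to the robot, and variables do not carry over. Pictures are saved under pics/ and viewed, at most 10 in all, crops included, and the job is handed in when it is done.

Besides the shell and the picture viewer there is one more tool, called after "Emit:" as name([rows], argument=value, ...), one row to a line, values as JSON. send_rows: Moves the arm, as the interface text tells. Its arguments: {"type":"object","properties":{"series":{"type":"array","items":{"type":"array"}}},"required":["series"]}

```bash
mkdir -p pics; ls; cat > h.py <<'E'
import numpy as np, cv2
from workcell import robot
from scipy.spatial.transform import Rotation as R
def cam(n):
    c=robot.read_camera(n); c['R']=cv2.Rodrigues(np.array(c['rvec'],float))[0]; c['t']=np.array(c['tvec'],float).ravel(); c['K']=np.array(c['mtx'],float); return c
def ray(c,uv):
    d=c['R'].T@np.linalg.inv(c['K'])@np.array([uv[0],uv[1],1.]); return -c['R'].T@c['t'],d
def atz(c,uv,z):
    o,d=ray(c,uv); return o+d*(z-o[2])/d[2]
def proj(c,P):
    return cv2.projectPoints(np.array(P,float).reshape(-1,3),c['R'],c['t'],c['K'],None)[0].reshape(-1,2)
def save(c,f,box=None,s=1):
    im=c['img'][:,:,::-1]
    if box: im=im[box[1]:box[3],box[0]:box[2]]
    cv2.imwrite(f,cv2.resize(im,None,fx=s,fy=s,interpolation=cv2.INTER_CUBIC))
E
python3 - <<'E'
from h import *
for n in('side','top'):
    c=cam(n); save(c,f'pics/{n}0.png',None,1.4); print(n,-c['R'].T@c['t'],c['R'][2],c['K'][0,0])
print(robot.read_state())
E
```

```text
pics
side [ 366.59313957 -787.99970083  915.8007936 ] [ 0.14605648  0.67415501 -0.72400451] 539.8300897390276
top [ 392.95800134    1.35767206 1041.14142142] [ 0.12687115 -0.00541904 -0.9919044 ] 413.4766681211236
{'time': 0.1, 'joint_pos': array([-1.19443654e+00,  3.53585685e-01,  1.63402600e+00, -5.95501519e-06,
        1.15520934e+00, -2.42588245e-03]), 'joint_velocities': array([-0.00054145, -0.0020858 , -0.00272728,  0.00042523, -0.00014003,
       -0.00132849]), 'joint_efforts': array([ 8.60373711e-04, -5.94905770e+01, -3.34930015e+01,  6.99201878e-02,
        1.83393806e-02,  1.73233161e-06]), 'eef_pos': array([ 230.94488002, -580.3019211 ,  213.94897203]), 'orientation': array([ 9.82118311e-01,  1.88263769e-01, -1.16841037e-04, -6.02978984e-04]), 'wrist_force': array([ 0.53619045,  0.54349563, -1.36967065]), 'wrist_torque': array([ 0.03179007,  0.05197529, -0.03397609]), 'grip_force': 0.0, 'width': 91.63922782897154}
```

View pics/side0.png

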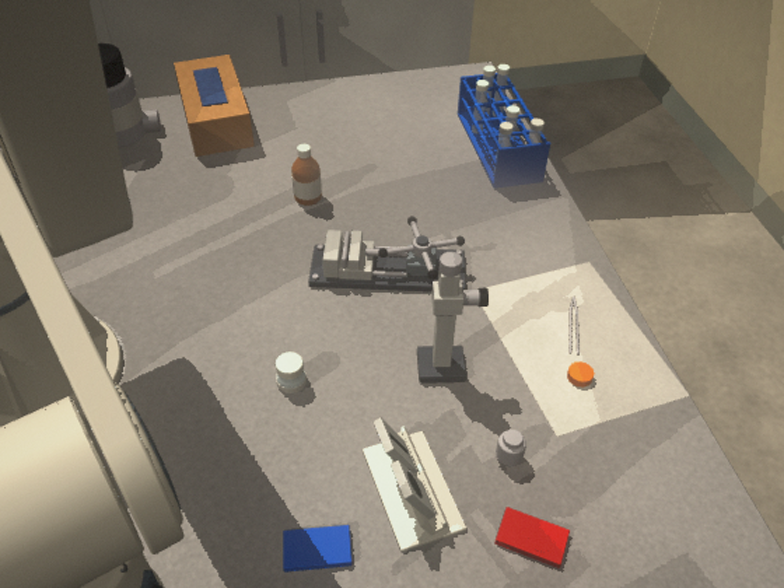

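View pics/top0.png

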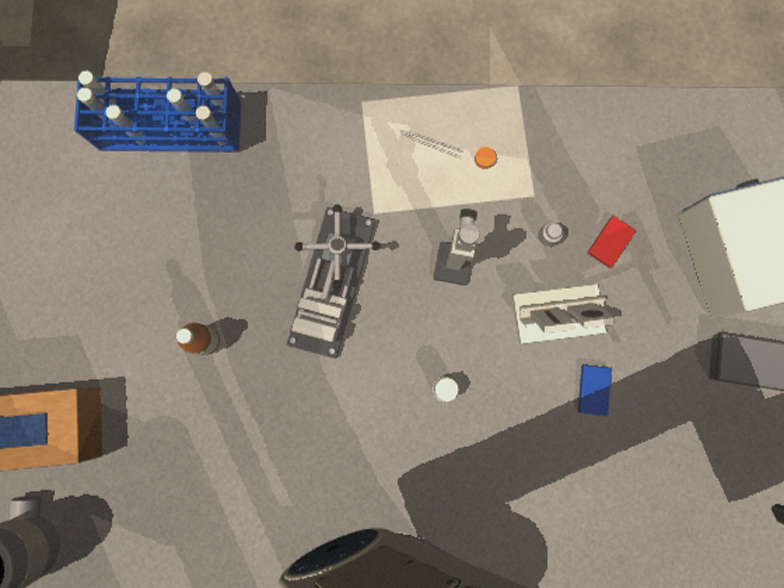

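Side picture: rack with two leaning cassettes at about (395,440) and (410,485), column (440,320), clamp (385,260), jar (290,370), bottle (306,180), objective (511,447). Top picture: cassettes (550,318) and (592,313), hub (337,244), clamp slot about (322,315). Now I'll enlarge the cassettes and the clamp.

```bash
python3 - <<'E'
from h import *
s=cam('side');t=cam('top')
def crop(c,b,s_): 
    im=c['img'][b[1]:b[3],b[0]:b[2],::-1]; return cv2.resize(im,None,fx=s_,fy=s_,interpolation=cv2.INTER_CUBIC)
# 1: rack side [245,290,345,400] x5 -> 500x550 ; 
cv2.imwrite('pics/r_side.png',crop(s,(250,290,340,400),5))
a=crop(t,(360,190,460,260),7.5); cv2.imwrite('pics/r_top.png',a)
cv2.imwrite('pics/c_top.png',crop(t,(195,135,295,265),4.5))
E
```

```text
(no output)
```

View pics/r_side.png

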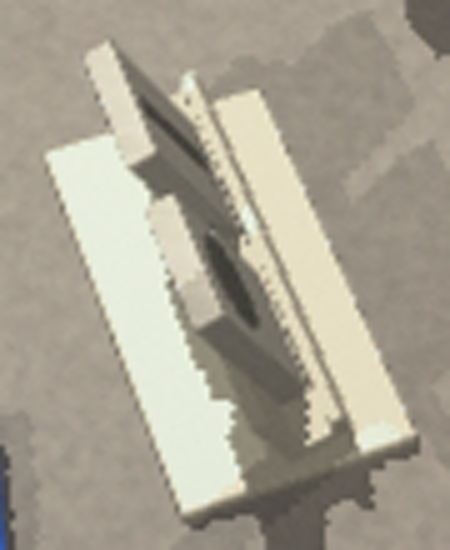

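View pics/r_top.png

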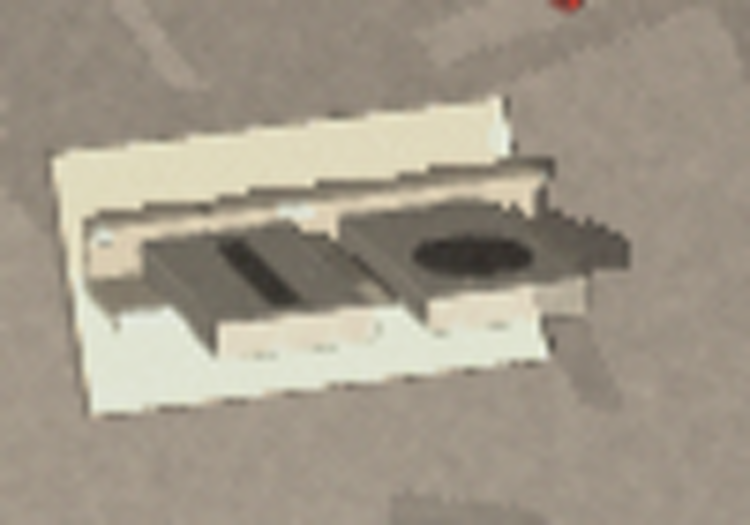

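View pics/c_top.png

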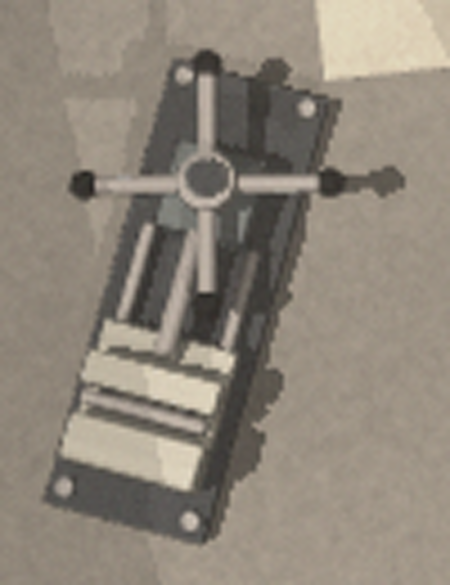

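The window at r_top (473,256) is round. The cassette at r_top (260,270) has the slit. Blue and red blocks lying on the bench are look-alikes. The target is the one on the world −y side. Next I measure it.

```bash
cat >> h.py <<'E'
def tri(c1,p1,c2,p2):
    A=[];b=[]
    for c,p in((c1,p1),(c2,p2)):
        o,d=ray(c,p); d=d/np.linalg.norm(d); M=np.eye(3)-np.outer(d,d); A.append(M); b.append(M@o)
    A=np.vstack(A);b=np.hstack(b); x=np.linalg.lstsq(A,b,rcond=None)[0]; return x,np.linalg.norm(A@x-b)
E
python3 - <<'E'
from h import *
np.set_printoptions(precision=1,suppress=True)
s=cam('side');t=cam('top')
rt=lambda x,y:(360+x/7.5-.5,190+y/7.5-.5); rs=lambda x,y:(250+x/5-.5,290+y/5-.5); ct=lambda x,y:(195+x/4.5-.5,135+y/4.5-.5)
print('win',tri(t,rt(473,256),s,rs(233,280)))
print('slit',tri(t,rt(260,270),s,rs(178,135)))
for z in(6,10): 
    q=np.array([atz(t,rt(*p),z) for p in((55,155),(500,98),(548,358),(92,415))]); 
    print('rack z',z,q[:,:2].ravel(),q.mean(0),[np.linalg.norm(q[i]-q[i-1]) for i in range(4)],np.degrees(np.arctan2(*(-(q[1]-q[0])[:2]*[1,-1])[[0,1]])))
print('rackcorners side',[tri(t,rt(*a),s,rs(*b))[0] for a,b in(((92,415),(48,155)),((548,358),(190,525)),((55,155),(255,90)),((500,98),(415,440)))])
q=np.array([atz(t,ct(*p),14) for p in((172,60),(340,98),(210,545),(45,500))])
print('clamp',q[:,:2].ravel(),q.mean(0),[np.linalg.norm(q[i]-q[i-1]) for i in range(4)])
ax=(q[0]+q[1]-q[2]-q[3])[:2];print('yaw',np.degrees(np.arctan2(ax[1],ax[0])))
h=atz(t,ct(207,180),76);print('hub',h)
b=np.array([atz(t,ct(*p),60) for p in((207,62),(83,185),(205,300),(330,183))]);print(b[:,:2].ravel(),b.mean(0),[np.linalg.norm(x-b.mean(0)) for x in b],[np.degrees(np.arctan2(*(x-b.mean(0))[[1,0]])) for x in b])
print('hubtri',tri(t,ct(207,178),s,(422/1.4,242/1.4)))
print('jar',atz(t,(446/1.4,389/1.4),50),'bottle',atz(t,(185/1.4,336/1.4),115),'lens',atz(t,(553/1.4,231/1.4),55))
print('col',tri(t,(469/1.4,233/1.4),s,(452/1.4,258/1.4)))
E
```

```text
win (array([ 503.4, -335.9,   76.4]), np.float64(2.0265413767357816))
slit (array([ 498.9, -270.9,   69. ]), np.float64(1.5991612251972047))
rack z 6 [ 543.  -220.1  563.8 -371.4  475.7 -384.3  455.3 -230.9] [ 509.5 -301.7    6. ] [np.float64(88.29700680322249), np.float64(152.72456142416064), np.float64(89.05313334613565), np.float64(154.76856438988509)] -172.16340718034505
rack z 10 [ 542.4 -219.2  563.1 -370.   475.4 -382.8  455.1 -230. ] [ 509.  -300.5   10. ] [np.float64(87.95580895343686), np.float64(152.13440221204246), np.float64(88.70901366740071), np.float64(154.17050672863354)] -172.16340718034508
rackcorners side [array([ 456.9, -231. ,    6. ]), array([ 478. , -385.9,    2.1]), array([ 543.3, -219.7,    8.1]), array([ 565. , -372.2,    4.1])]
clamp [699.8 122.  678.6  26.3 425.6  94.9 449.5 186.2] [563.4 107.3  14. ] [np.float64(258.39602911305315), np.float64(98.01210705614919), np.float64(262.1157873185922), np.float64(94.42693487178445)]
yaw -14.78004308608094
hub [616.1  94.7  76. ]
[685.1  97.6 616.4 162.8 554.3  96.  618.7  30. ] [618.6  96.6  60. ] [np.float64(66.50833351407145), np.float64(66.26383814425276), np.float64(64.31733954066564), np.float64(66.56822445657835)] [np.float64(0.8371579098074183), np.float64(91.95418414985222), np.float64(-179.4397977100485), np.float64(-89.93746953315558)]
hubtri (array([619.4,  95.2,  70.3]), np.float64(1.3125389843766955))
jar [373.3 -93.   50. ] bottle [455.2 330.1 115. ] lens [ 648.2 -280.7   55. ]
col (array([ 601.1, -109.9,  230.3]), np.float64(3.2346182774180363))
```

Measurements agree with the given sizes: window height 76 (75 expected), spacing 65 (66), ball radius 66. The capstan reads about 0.27 rad. The slot comes out near (492,129), and the target centre near (503,−336,63). I open the clamp first.

```bash
cat >> h.py <<'E'
def pose():
    s=robot.read_state(); X=R.from_quat(s['orientation']).as_matrix()[:,0]
    return np.array(s['eef_pos']),np.degrees(np.arctan2(X[1],X[0]))-90
def call(p,phi,rows):
    """rows: world x,y,z,tool-y yaw -> rounded shifts; returns pose reached (rounded)"""
    a=np.radians(phi+90); A=np.array([[np.cos(a),np.sin(a),0],[np.sin(a),-np.cos(a),0],[0,0,-1]])
    out=[]
    for r in rows:
        d=np.round(A@(np.array(r[:3])-p)); tw=round(-(r[3]-phi)); out.append([d.astype(int).tolist(),tw])
    print(out if any(o!=out[0] for o in out) else out[0]); return p+A.T@d,phi-tw
HUB=np.array([617.5,95.5]); SLOT=np.array([491.8,128.7]); CY=-14.8
def arc(r,a,z,off=0): 
    a=np.radians(a); return [HUB[0]+r*np.cos(a),HUB[1]+r*np.sin(a),z,np.degrees(a)+off]
E
python3 - <<'E'
from h import *
p,f=pose(); print(p,f)
p,f=call(p,f,[[330,-350,240,-85]]*2)
p,f=call(p,f,[[420,-110,240,-110]]*2)
p,f=call(p,f,[[590.5,63.3,150,-130]]*2)
p,f=call(p,f,[[590.5,63.3,49,-130]]*2)
print(p,f)
E
```

```text
[ 231.08357482 -580.54499627  214.34563818] -68.29645471078241
[[177, -178, -26], 17]
[[110, -231, 0], 25]
[[99, -222, 90], 20]
[[0, 0, 101], 0]
[590.25830818  63.40918966  49.34563818] -130.29645471078243
```

Emit:
send_rows([
  [0, [177, -178, -26], 17],
  [0, [177, -178, -26], 17],
  [0, [177, -178, -26], 17],
  [0, [177, -178, -26], 17],
  [0, [177, -178, -26], 17],
  [0, [177, -178, -26], 17],
  [0, [177, -178, -26], 17],
  [0, [177, -178, -26], 17],
])

```text
time: 0.97
eef_pos: [330.6, -348.4, 241.2]
orientation: [0.999, 0.043, 0.0, 0.0]
wrist_force: [0.5, -0.8, 0.7]
width: 40.9
grip_force: 0.0
```

Emit:
send_rows([
  [0, [110, -231, 0], 25],
  [0, [110, -231, 0], 25],
  [0, [110, -231, 0], 25],
  [0, [110, -231, 0], 25],
  [0, [110, -231, 0], 25],
  [0, [110, -231, 0], 25],
  [0, [110, -231, 0], 25],
  [0, [110, -231, 0], 25],
])

```text
time: 1.63
eef_pos: [422.0, -108.4, 240.6]
orientation: [0.985, -0.175, 0.0, -0.0]
wrist_force: [0.6, 0.6, -1.2]
width: 0.6
grip_force: 0.0
```

Emit:
send_rows([
  [0, [99, -222, 90], 20],
  [0, [99, -222, 90], 20],
  [0, [99, -222, 90], 20],
  [0, [99, -222, 90], 20],
  [0, [99, -222, 90], 20],
  [0, [99, -222, 90], 20],
  [0, [99, -222, 90], 20],
  [0, [99, -222, 90], 20],
])

```text
time: 2.3
eef_pos: [592.0, 63.7, 148.4]
orientation: [0.939, -0.344, -0.001, 0.0]
wrist_force: [-0.0, -0.1, 0.1]
width: 0.5
grip_force: 0.0
```

```bash
python3 - <<'E'
from h import *
p,f=pose()
p,f=call(p,f,[[*arc(42,-130,49)]]*2)
a=-130
for k in range(3):
    p,f=call(p,f,[arc(42,a+6.04*(i+1),49) for i in range(8)]); a+=6.04*8
print(p,f,a)
E
```

```text
[[-1, 1, 99], 0]
[[[4, 0, 0], -6], [[9, -1, 0], -12], [[13, -2, 0], -18], [[17, -4, 0], -24], [[21, -6, 0], -30], [[25, -8, 0], -36], [[28, -11, 0], -43], [[31, -14, 0], -49]]
[[[5, 0, 0], -6], [[9, -1, 0], -12], [[13, -2, 0], -18], [[17, -3, 0], -24], [[21, -5, 0], -30], [[25, -8, 0], -36], [[29, -10, 0], -42], [[32, -14, 0], -48]]
[[[4, 0, 0], -6], [[8, -1, 0], -12], [[13, -2, 0], -18], [[17, -4, 0], -24], [[21, -6, 0], -30], [[24, -8, 0], -36], [[28, -11, 0], -42], [[31, -14, 0], -48]]
[658.05296105 106.52654574  49.39443152] 14.775917222400096 14.959999999999994
```

Emit:
send_rows([
  [0, [-1, 1, 35], 0],
  [0, [-1, 1, 70], 0],
  [0, [-1, 1, 90], 0],
  [0, [-1, 1, 99], 0],
  [0, [-1, 1, 99], 0],
  [0, [-1, 1, 99], 0],
  [0, [-1, 1, 99], 0],
  [0, [-1, 1, 99], 0],
])

```text
time: 2.97
eef_pos: [590.2, 62.9, 53.4]
orientation: [0.939, -0.345, 0.001, -0.001]
wrist_force: [0.0, 0.1, 0.7]
width: 0.4
grip_force: 0.0
```

Emit:
send_rows([
  [0, [4, 0, 0], -6],
  [0, [9, -1, 0], -12],
  [0, [13, -2, 0], -18],
  [0, [17, -4, 0], -24],
  [0, [21, -6, 0], -30],
  [0, [25, -8, 0], -36],
  [0, [28, -11, 0], -43],
  [0, [31, -14, 0], -49],
])

```text
time: 3.63
eef_pos: [621.2, 52.7, 52.9]
orientation: [0.997, 0.079, -0.0, 0.001]
wrist_force: [-4.0, -7.2, 3.8]
width: 0.4
grip_force: 3.3
```

Emit:
send_rows([
  [0, [5, 0, 0], -6],
  [0, [9, -1, 0], -12],
  [0, [13, -2, 0], -18],
  [0, [17, -3, 0], -24],
  [0, [21, -5, 0], -30],
  [0, [25, -8, 0], -36],
  [0, [29, -10, 0], -42],
  [0, [32, -14, 0], -48],
])

```text
time: 4.3
eef_pos: [652.8, 70.9, 53.3]
orientation: [0.879, 0.477, 0.001, 0.002]
wrist_force: [3.3, -9.0, -0.6]
width: 0.5
grip_force: 3.5
```

Emit:
send_rows([
  [0, [4, 0, 0], -6],
  [0, [8, -1, 0], -12],
  [0, [13, -2, 0], -18],
  [0, [17, -4, 0], -24],
  [0, [21, -6, 0], -30],
  [0, [24, -8, 0], -36],
  [0, [28, -11, 0], -42],
  [0, [31, -14, 0], -48],
])

```text
time: 4.97
eef_pos: [659.5, 105.7, 53.6]
orientation: [0.609, 0.794, 0.002, 0.003]
wrist_force: [7.3, -3.9, -2.7]
width: 0.5
grip_force: 3.1
```

```bash
python3 - <<'E'
from h import *
p,f=pose(); print(p,f)
p,f=call(p,f,[[*(arc(42,2,50)[:3]),f]]*2)
p,f=call(p,f,[[p[0],p[1],250,f]]*2)
p,f=call(p,f,[[480,40,250,8]]*2)
p,f=call(p,f,[[400,-150,240,8]]*2)
p,f=call(p,f,[[489,-338,170,8]]*2)
E
```

```text
[659.53395546 105.73005593  53.64296053] 15.028071077342915
[[-8, -2, 4], 0]
[[0, 0, -200], 0]
[[-9, -188, 0], 7]
[[-177, -106, 10], 0]
[[-199, 62, 70], 0]
```

Emit:
send_rows([
  [0, [-4, -1, 0], 0],
  [0, [-8, -2, 0], 0],
  [0, [-8, -2, 0], 0],
  [0, [-8, -2, -40], 0],
  [0, [-8, -2, -80], 0],
  [0, [-8, -2, -120], 0],
  [0, [-8, -2, -160], 0],
  [0, [-8, -2, -197], 0],
])

```text
time: 5.63
eef_pos: [656.2, 97.5, 251.4]
orientation: [0.612, 0.791, 0.0, 0.0]
wrist_force: [0.7, -0.3, -0.3]
width: 0.8
grip_force: 0.0
```

Emit:
send_rows([
  [60, [-9, -188, 0], 7],
  [60, [-9, -188, 0], 7],
  [60, [-9, -188, 0], 7],
  [60, [-9, -188, 0], 7],
  [60, [-9, -188, 0], 7],
  [60, [-9, -188, 0], 7],
  [60, [-9, -188, 0], 7],
  [60, [-9, -188, 0], 7],
])

```text
time: 6.3
eef_pos: [477.9, 41.4, 249.2]
orientation: [0.659, 0.753, 0.001, 0.0]
wrist_force: [-0.0, 0.5, 0.8]
width: 51.6
grip_force: 0.0
```

Emit:
send_rows([
  [60, [-177, -106, 10], 0],
  [60, [-177, -106, 10], 0],
  [60, [-177, -106, 10], 0],
  [60, [-177, -106, 10], 0],
  [60, [-177, -106, 10], 0],
  [60, [-177, -106, 10], 0],
  [60, [-177, -106, 10], 0],
  [60, [-177, -106, 10], 0],
])

```text
time: 6.97
eef_pos: [396.6, -148.4, 238.6]
orientation: [0.659, 0.752, 0.0, -0.0]
wrist_force: [0.3, 0.0, 0.6]
width: 60.1
grip_force: 0.0
```

Emit:
send_rows([
  [60, [-199, 62, 60], 0],
  [60, [-199, 62, 60], 0],
  [60, [-199, 62, 60], 0],
  [60, [-199, 62, 60], 0],
  [60, [-199, 62, 60], 0],
  [60, [-199, 62, 60], 0],
  [60, [-199, 62, 60], 0],
  [60, [-199, 62, 60], 0],
])

```text
time: 7.63
eef_pos: [484.4, -335.5, 177.9]
orientation: [0.658, 0.753, 0.0, -0.001]
wrist_force: [0.1, -0.8, 1.3]
width: 59.9
grip_force: 0.0
```

```bash
python3 - <<'E'
from h import *
t=cam('top');s=cam('side')
cr=lambda c,b,k:cv2.resize(c['img'][b[1]:b[3],b[0]:b[2],::-1],None,fx=k,fy=k,interpolation=cv2.INTER_CUBIC)
a=cr(t,(195,135,295,265),4); b=cr(s,(240,250,340,380),4)
cv2.imwrite('pics/m1.png',np.hstack([a,b]))
print(pose())
E
```

```text
(array([ 483.92836981, -335.12442934,  178.86232921]), np.float64(7.802163365125992))
```

View pics/m1.png

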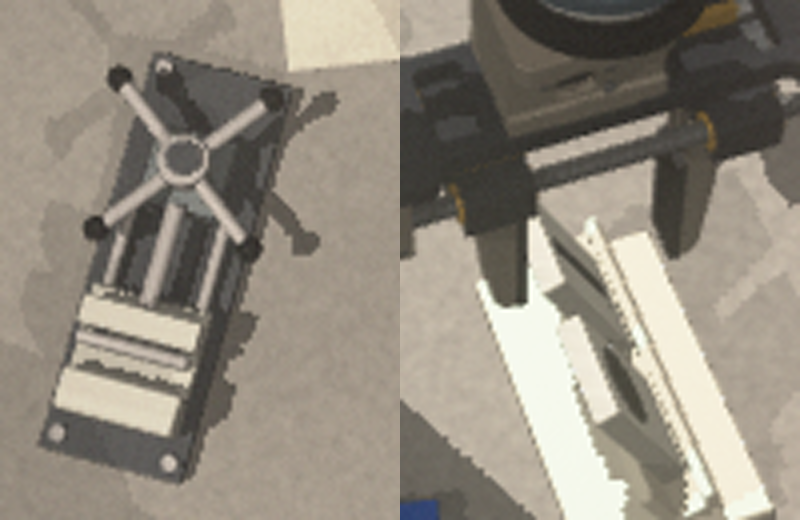

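The jaws are open: spokes now at about 38°, which makes the capstan about 2.5 rad. The open gripper straddles the line over the round-window cassette (side half, (620,390)). I go down over its upper end and close gently.

```bash
python3 - <<'E'
from h import *
p,f=pose(); print(robot.read_state()['time'])
p,f=call(p,f,[[488.9,-337.8,87,7.8]]*2)
E
```

```text
7.7333
[[-3, 5, 92], 0]
```

Emit:
send_rows([
  [60, [-3, 5, 0], 0],
  [50, [-3, 5, 25], 0],
  [50, [-3, 5, 50], 0],
  [50, [-3, 5, 75], 0],
  [50, [-3, 5, 92], 0],
  [50, [-3, 5, 92], 0],
  [40, [-3, 5, 92], 0],
  [30, [-3, 5, 92], 0],
])

```text
time: 8.4
eef_pos: [490.1, -339.5, 88.1]
orientation: [0.658, 0.753, 0.0, 0.001]
wrist_force: [0.6, 0.9, 0.2]
width: 38.4
grip_force: 0.0
```

Emit:
send_rows([
  [26, [0, 0, 0], 0],
  [24, [0, 0, 0], 0],
  [23, [0, 0, 0], 0],
  [22, [0, 0, 0], 0],
  [21, [0, 0, 0], 0],
  [20, [0, 0, 0], 0],
  [19, [0, 0, 0], 0],
  [19, [0, 0, 0], 0],
])

```text
time: 9.07
eef_pos: [489.0, -339.5, 86.6]
orientation: [0.658, 0.753, -0.0, -0.0]
wrist_force: [-0.2, -0.4, 1.2]
width: 19.4
grip_force: 0.4
```

```bash
python3 - <<'E'
from h import *
s=cam('side');t=cam('top')
cr=lambda c,b,k:cv2.resize(c['img'][b[1]:b[3],b[0]:b[2],::-1],None,fx=k,fy=k,interpolation=cv2.INTER_CUBIC)
cv2.imwrite('pics/m2.png',cr(s,(240,250,340,380),4.5))
print(pose(),robot.read_state()['wrist_force'])
E
```

```text
(array([ 489.01192944, -339.46430841,   86.52088132]), np.float64(7.698708440150426)) [-1.02539345 -0.20511676  0.24764735]
```

View pics/m2.png

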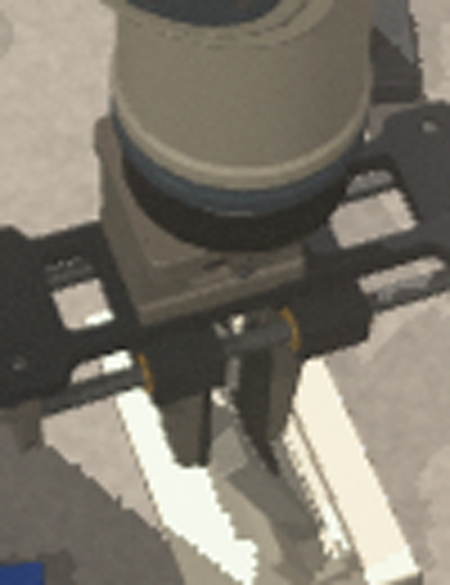

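The cassette's top is between the fingers (around (240,440)), the left finger behind its back edge and the right one on the front face. I keep closing.

Emit:
send_rows([
  [18.5, [0, 0, 0], 0],
  [18, [0, 0, 0], 0],
  [17.5, [0, 0, 0], 0],
  [17, [0, 0, 0], 0],
  [16.5, [0, 0, 0], 0],
  [16, [0, 0, 0], 0],
  [16, [0, 0, 0], 0],
  [16, [0, 0, 0], 0],
])

```text
time: 9.83
eef_pos: [489.5, -339.5, 86.8]
orientation: [0.658, 0.753, 0.0, 0.0]
wrist_force: [0.6, 0.4, 0.6]
width: 16.5
grip_force: 26.8
```

Emit:
send_rows([
  [16, [0, -1, -2], 0],
  [16, [0, -2, -4], 0],
  [16, [0, -3, -6], 0],
  [16, [0, -4, -9], 0],
  [16, [0, -5, -11], 0],
  [16, [0, -6, -13], 0],
  [16, [0, -7, -15], 0],
  [16, [0, -7, -15], 0],
])

```text
time: 10.5
eef_pos: [482.1, -340.5, 102.1]
orientation: [0.658, 0.753, 0.0, 0.0]
wrist_force: [2.1, 0.4, 2.4]
width: 15.7
grip_force: 27.5
```

```bash
python3 - <<'E'
from h import *
s=cam('side')
cr=lambda c,b,k:cv2.resize(c['img'][b[1]:b[3],b[0]:b[2],::-1],None,fx=k,fy=k,interpolation=cv2.INTER_CUBIC)
cv2.imwrite('pics/m3.png',cr(s,(250,290,350,400),5))
E
```

```text
(no output)
```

View pics/m3.png

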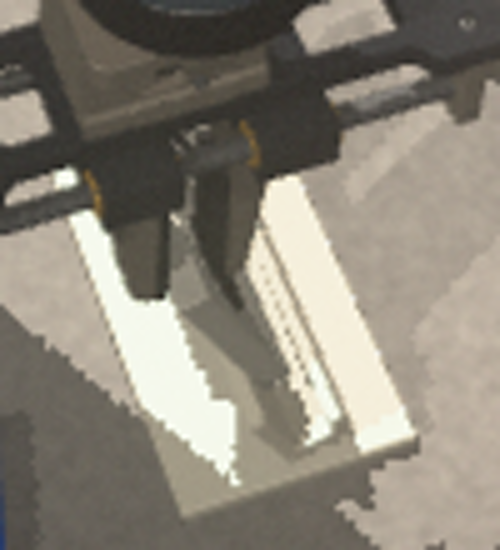

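Emit:
send_rows([
  [16, [0, -2, -4], 0],
  [16, [0, -3, -7], 0],
  [16, [0, -5, -11], 0],
  [16, [0, -6, -14], 0],
  [16, [0, -8, -18], 0],
  [16, [0, -10, -22], 0],
  [16, [0, -11, -25], 0],
  [16, [0, -13, -29], 0],
])

```text
time: 11.22
eef_pos: [468.7, -342.1, 130.8]
orientation: [0.658, 0.753, -0.0, -0.0]
wrist_force: [-0.4, -0.1, -0.0]
width: 16.1
grip_force: 0.0
```

Emit:
send_rows([
  [16, [0, 0, -5], 0],
  [16, [0, 0, -10], 0],
  [16, [0, 0, -15], 0],
  [16, [0, 0, -20], 0],
  [16, [0, 0, -25], 0],
  [16, [0, 0, -30], 0],
  [16, [0, 0, -35], 0],
  [16, [0, 0, -35], 0],
])

```text
time: 11.88
eef_pos: [469.8, -342.5, 166.8]
orientation: [0.658, 0.753, 0.0, 0.001]
wrist_force: [0.7, -0.3, -1.2]
width: 16.3
grip_force: 0.0
```

```bash
python3 - <<'E'
from h import *
s=cam('side'); t=cam('top')
cr=lambda c,b,k:cv2.resize(c['img'][b[1]:b[3],b[0]:b[2],::-1],None,fx=k,fy=k,interpolation=cv2.INTER_CUBIC)
cv2.imwrite('pics/m4.png',cr(s,(240,260,350,400),4))
E
```

```text
(no output)
```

View pics/m4.png

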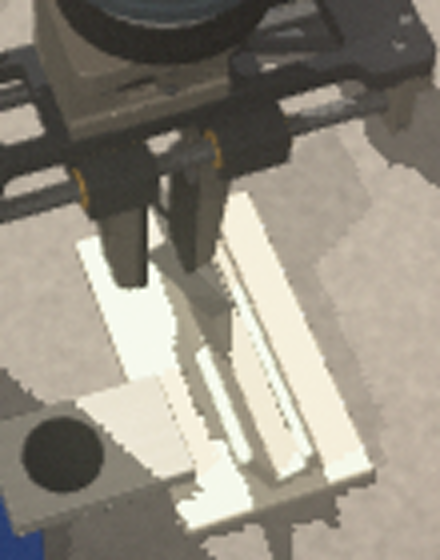

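The cassette straightened in the fingers, but I had only commanded 16 mm, so it dropped. It now lies window-up at about crop (70,450), beside the rack on its −x side. I move the arm clear and take one good look.

```bash
python3 - <<'E'
from h import *
p,f=pose()
p,f=call(p,f,[[400,-150,250,8]]*2)
p,f=call(p,f,[[430,60,250,8]]*2)
E
```

```text
[[200, -43, -84], 0]
[[204, 58, 0], 0]
```

Emit:
send_rows([
  [60, [0, 0, -42], 0],
  [60, [0, 0, -84], 0],
  [60, [200, -43, -84], 0],
  [60, [200, -43, -84], 0],
  [60, [200, -43, -84], 0],
  [60, [200, -43, -84], 0],
  [60, [200, -43, -84], 0],
  [60, [200, -43, -84], 0],
])

```text
time: 12.65
eef_pos: [396.7, -145.0, 249.0]
orientation: [0.657, 0.754, 0.0, -0.002]
wrist_force: [-0.7, 0.3, -0.4]
width: 59.8
grip_force: 0.0
```

Emit:
send_rows([
  [60, [204, 58, 0], 0],
  [60, [204, 58, 0], 0],
  [60, [204, 58, 0], 0],
  [60, [204, 58, 0], 0],
  [60, [204, 58, 0], 0],
  [60, [204, 58, 0], 0],
  [60, [204, 58, 0], 0],
  [60, [204, 58, 0], 0],
])

```text
time: 13.32
eef_pos: [429.9, 59.9, 249.3]
orientation: [0.657, 0.754, -0.0, -0.0]
wrist_force: [1.0, -1.4, -0.4]
width: 59.9
grip_force: 0.0
```

```bash
python3 - <<'E'
from h import *
s=cam('side'); t=cam('top')
cr=lambda c,b,k:cv2.resize(c['img'][b[1]:b[3],b[0]:b[2],::-1],None,fx=k,fy=k,interpolation=cv2.INTER_CUBIC)
cv2.imwrite('pics/side_n.png',s['img'][:,:,::-1]);cv2.imwrite('pics/top_n.png',t['img'][:,:,::-1])
a=cr(s,(200,280,350,420),4);b=cr(t,(360,180,460,320),0.1)
a=cv2.resize(s['img'][285:415,195:330,::-1],(540,520),interpolation=cv2.INTER_CUBIC) # x4
b=cv2.resize(t['img'][185:315,370:434,::-1],(256,520),interpolation=cv2.INTER_CUBIC) # x4
cv2.imwrite('pics/m5.png',np.hstack([a,b])); print(pose())
E
```

```text
(array([429.88521218,  58.92517441, 249.37657501]), np.float64(7.6320023772579475))
```

View pics/m5.png

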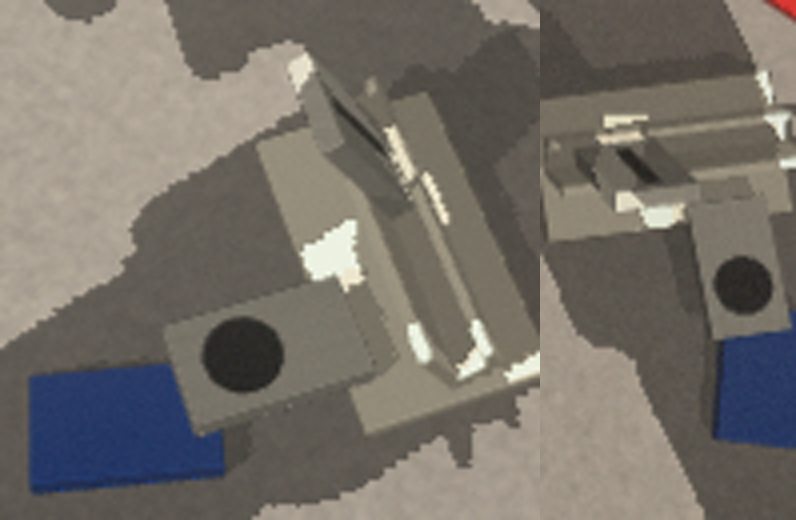

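Side half: the round-window cassette lies window-up at (243,355), foot end on the rack's base at (365,325), window end resting on the blue block at (200,400). The slit cassette still stands in place. The tool can't tilt, so the plan is:
1. Grip it by its long edges.
2. Push the foot against the outer face of the fixed jaw while rising in an arc. This swings it upright.

First I measure where it lies.

```bash
python3 - <<'E'
from h import *
np.set_printoptions(precision=1,suppress=True)
s=cam('side');t=cam('top')
S=lambda x,y:(195+x/4-.5,285+y/4-.5); T=lambda x,y:(370+(x-540)/4-.5,185+y/4-.5)
for n,a,b in(('win',(243,355),(744,284)),('wL',(165,325),(712,338)),('wR',(200,432),(790,325)),('fL',(342,279),(688,205)),('fR',(380,368),(765,193))):
    print(n,*tri(s,S(*a),t,T(*b)))
# window centroid by image code
for c,(u,v) in((s,S(243,355)),(t,T(744,284))):
    g=c['img'].max(2); l=cv2.connectedComponentsWithStats((g<55).astype(np.uint8),connectivity=4); k=l[1][int(round(v)),int(round(u))]; print(k,l[2][k],l[3][k])
# fixed jaw outer face: c_top (m) corner pixels in first clamp crop
ct=lambda x,y:(195+x/4.5-.5,135+y/4.5-.5)
a=np.radians(CY); ex=np.array([np.cos(a),np.sin(a)]); ey=np.array([-ex[1],ex[0]])
for nm,px,z in (('fix outer',(62,458),58),('fix outer',(195,490),58),('fix inner',(82,412),58),('fix inner',(205,435),58),('mov in',(88,378),58),('mov in',(212,412),58)):
    d=atz(t,ct(*px),z)[:2]-SLOT; print(nm,d@ex,d@ey)
E
```

```text
win [ 429.6 -346.1   24.2] 0.7834638233818884
wL [ 397.3 -325.3   24.6] 1.896431546240739
wR [ 405.1 -375.1   19.7] 1.0883783504929188
fL [ 479.8 -315.4   17.4] 2.5838919369223623
fR [ 487.  -362.5   20.5] 2.092041033122191
64 [246 365  20  18 275] [255.4 373.4]
4 [414 250  14  13 144] [420.5 255.9]
fix outer -32.23877515276545 34.20509074773041
fix outer -29.990759998802783 -38.26921915150856
fix inner -5.999341653269811 30.9410514989944
fix inner -0.5852602336385985 -35.338081046337784
mov in 12.27325973893738 33.01545611938589
mov in 12.171962152762202 -35.54773032816428
```

The plate's size, 7.8° direction and height all check out. I pick it up by its long edges over the window centre, about 12 mm above its centre.

```bash
python3 - <<'E'
from h import *
p,f=pose(); print(p,f)
p,f=call(p,f,[[390,-150,250,-42]]*2)
p,f=call(p,f,[[429.6,-346.1,130,-82.2]]*2)
t=cam('side'); print(atz(t,(195+225/4,285+470/4),12), atz(t,(195+222/4,285+432/4),12))
E
```

```text
[429.93920981  58.81660037 249.50124897] 7.575489097912424
[[-202, -67, 0], 50]
[[-118, 161, 120], 40]
[ 414.56760652 -391.61202055   12.        ] [ 416.27664071 -374.60024188   12.        ]
```

Emit:
send_rows([
  [66, [-202, -67, 0], 50],
  [66, [-202, -67, 0], 50],
  [66, [-202, -67, 0], 50],
  [66, [-202, -67, 0], 50],
  [66, [-202, -67, 0], 50],
  [66, [-202, -67, 0], 50],
  [66, [-202, -67, 0], 50],
  [66, [-202, -67, 0], 50],
])

```text
time: 14.23
eef_pos: [390.0, -150.7, 249.6]
orientation: [0.917, 0.4, 0.0, 0.0]
wrist_force: [-0.2, -0.3, 0.1]
width: 66.0
grip_force: 0.0
```

Emit:
send_rows([
  [66, [-118, 161, 60], 40],
  [66, [-118, 161, 120], 40],
  [66, [-118, 161, 120], 40],
  [66, [-118, 161, 120], 40],
  [66, [-118, 161, 120], 40],
  [66, [-118, 161, 120], 40],
  [66, [-118, 161, 120], 40],
  [66, [-118, 161, 120], 40],
])

```text
time: 14.9
eef_pos: [429.6, -344.7, 128.5]
orientation: [0.998, 0.069, -0.001, -0.001]
wrist_force: [0.0, 0.6, -1.0]
width: 66.1
grip_force: 0.0
```

```bash
python3 - <<'E'
from h import *
s=cam('side')
p,f=pose(); print(p,f)
p,f=call(p,f,[[431,-346,6,-82.2]]*2)
E
```

```text
[ 429.84410997 -344.07561846  129.35702002] -82.09276846495905
[[1, 2, 123], 0]
```

Emit:
send_rows([
  [66, [1, 2, 30], 0],
  [66, [1, 2, 60], 0],
  [66, [1, 2, 90], 0],
  [66, [1, 2, 105], 0],
  [66, [1, 2, 115], 0],
  [66, [1, 2, 122], 0],
  [66, [1, 2, 122], 0],
  [66, [1, 2, 122], 0],
])

```text
time: 15.62
eef_pos: [432.2, -346.4, 8.6]
orientation: [0.998, 0.068, 0.0, 0.0]
wrist_force: [0.7, -0.3, -0.4]
width: 66.1
grip_force: 0.0
```

Emit:
send_rows([
  [58, [0, 0, 0], 0],
  [54, [0, 0, 0], 0],
  [52, [0, 0, 0], 0],
  [50, [0, 0, 0], 0],
  [48, [0, 0, 0], 0],
  [46, [0, 0, 0], 0],
  [46, [0, 0, 0], 0],
  [46, [0, 0, 0], 0],
])

```text
time: 16.28
eef_pos: [431.8, -346.5, 8.1]
orientation: [0.998, 0.067, 0.0, 0.0]
wrist_force: [-1.6, 2.6, 6.7]
width: 49.6
grip_force: 29.9
```

Emit:
send_rows([
  [46, [0, 0, -10], 0],
  [46, [0, 0, -20], 0],
  [46, [0, 0, -40], 0],
  [46, [0, 0, -60], 0],
  [46, [0, 0, -80], 0],
  [46, [0, 0, -100], 0],
  [46, [0, 0, -110], 0],
  [46, [0, 0, -110], 0],
])

```text
time: 16.95
eef_pos: [432.9, -347.6, 120.5]
orientation: [0.998, 0.067, 0.002, 0.002]
wrist_force: [0.2, 0.3, -0.5]
width: 49.3
grip_force: 29.9
```

```bash
cat >> h.py <<'E'
_a=np.radians(CY); EX=np.array([np.cos(_a),np.sin(_a)]); EY=np.array([-EX[1],EX[0]])
def cl(x,y,z,yaw=CY-90): return [*(SLOT+x*EX+y*EY),z,yaw]
E
python3 - <<'E'
from h import *
p,f=pose(); print(p,f)
for n in('side','top'):
    c=cam(n); uv=proj(c,[p+[0,0,18]])[0]; g=c['img'].max(2); 
    x,y=(int(v) for v in uv); w=g[y-30:y+31,x-30:x+31]; n_,lab,st,ce=cv2.connectedComponentsWithStats((w<60).astype(np.uint8),connectivity=4)
    print(n,uv,[(st[i].tolist(),(ce[i]+[x-30,y-30]).round().tolist()) for i in range(1,n_) if st[i][4]>60])
p,f=call(p,f,[[390,-150,118,-90]]*2)
p,f=call(p,f,[cl(-95,0,118)]*2)
p,f=call(p,f,[cl(-95,0,19)]*2)
E
```

```text
[ 432.93055788 -347.55387349  120.47881756] -82.29868297552662
side [255.72650802 340.54493561] [([17, 0, 38, 56, 1277], [260.0, 337.0])]
top [438.90835682 251.99668871] [([44, 10, 12, 36, 206], [457.0, 250.0]), ([2, 18, 43, 34, 864], [432.0, 257.0])]
[[-16, -202, 2], 8]
[[8, -303, 0], 15]
[[0, 0, 99], 0]
```

Emit:
send_rows([
  [46, [-16, -202, 2], 8],
  [46, [-16, -202, 2], 8],
  [46, [-16, -202, 2], 8],
  [46, [-16, -202, 2], 8],
  [46, [-16, -202, 2], 8],
  [46, [-16, -202, 2], 8],
  [46, [-16, -202, 2], 8],
  [46, [-16, -202, 2], 8],
])

```text
time: 17.72
eef_pos: [388.8, -148.4, 115.1]
orientation: [1.0, -0.002, -0.0, 0.0]
wrist_force: [0.0, 0.6, -1.5]
width: 50.1
grip_force: 29.9
```

Emit:
send_rows([
  [46, [4, -150, 0], 8],
  [46, [4, -150, 0], 8],
  [46, [4, -150, 0], 8],
  [46, [8, -303, 0], 15],
  [46, [8, -303, 0], 15],
  [46, [8, -303, 0], 15],
  [46, [8, -303, 0], 15],
  [46, [8, -303, 0], 15],
])

```text
time: 18.38
eef_pos: [399.5, 157.1, 115.5]
orientation: [0.991, -0.134, 0.0, -0.0]
wrist_force: [0.2, -0.2, -1.1]
width: 49.5
grip_force: 29.9
```

```bash
python3 - <<'E'
from h import *
t=cam('top')
p,f=pose(); print(p,f,robot.read_state()['width'])
p,f=call(p,f,[cl(-95,0,20)]*2)
# refine clamp: jaw-top bright edge profile along clamp x at several y (z=58)
g=t['img'].astype(float).mean(2)
for y in(-20,0,20):
    xs=np.arange(-40,50,2.); uv=proj(t,[[*(SLOT+x*EX+y*EY),58] for x in xs]); v=cv2.remap(g.astype(np.float32),uv[:,:1].astype(np.float32),uv[:,1:].astype(np.float32),1).ravel()
    print(y,dict(zip(xs.astype(int).tolist(),v.astype(int).tolist())))
for x in(-20,):
    xs=np.arange(-50,51,2.); uv=proj(t,[[*(SLOT+x*EX+y*EY),58] for y in xs]); v=cv2.remap(g.astype(np.float32),uv[:,:1].astype(np.float32),uv[:,1:].astype(np.float32),1).ravel()
    print('x',x,dict(zip(xs.astype(int).tolist(),v.astype(int).tolist())))
E
```

```text
[400.48325622 159.80823812 115.68736141] -105.32377466210005 49.60959795532594
[[1, 7, 96], -1]
-20 {-40: 53, -38: 53, -36: 53, -34: 54, -32: 85, -30: 109, -28: 119, -26: 120, -24: 120, -22: 122, -20: 121, -18: 122, -16: 123, -14: 120, -12: 121, -10: 123, -8: 110, -6: 98, -4: 98, -2: 99, 0: 100, 2: 99, 4: 99, 6: 95, 8: 88, 10: 143, 12: 181, 14: 181, 16: 148, 18: 86, 20: 120, 22: 177, 24: 209, 26: 213, 28: 212, 30: 212, 32: 214, 34: 212, 36: 198, 38: 142, 40: 111, 42: 100, 44: 94, 46: 78, 48: 60}
0 {-40: 84, -38: 85, -36: 85, -34: 84, -32: 94, -30: 111, -28: 119, -26: 122, -24: 120, -22: 118, -20: 118, -18: 118, -16: 118, -14: 120, -12: 121, -10: 121, -8: 106, -6: 98, -4: 97, -2: 97, 0: 99, 2: 97, 4: 98, 6: 110, 8: 117, 10: 139, 12: 184, 14: 183, 16: 148, 18: 102, 20: 99, 22: 178, 24: 206, 26: 211, 28: 212, 30: 212, 32: 213, 34: 211, 36: 198, 38: 159, 40: 101, 42: 143, 44: 166, 46: 175, 48: 180}
20 {-40: 89, -38: 86, -36: 86, -34: 94, -32: 109, -30: 115, -28: 110, -26: 115, -24: 120, -22: 118, -20: 116, -18: 119, -16: 117, -14: 117, -12: 120, -10: 128, -8: 154, -6: 120, -4: 101, -2: 97, 0: 110, 2: 174, 4: 186, 6: 182, 8: 157, 10: 147, 12: 196, 14: 184, 16: 135, 18: 91, 20: 98, 22: 194, 24: 206, 26: 210, 28: 209, 30: 208, 32: 208, 34: 207, 36: 202, 38: 162, 40: 113, 42: 98, 44: 134, 46: 108, 48: 79}
x -20 {-50: 59, -48: 59, -46: 59, -44: 62, -42: 70, -40: 81, -38: 88, -36: 113, -34: 121, -32: 122, -30: 122, -28: 121, -26: 118, -24: 119, -22: 120, -20: 121, -18: 120, -16: 121, -14: 119, -12: 119, -10: 119, -8: 119, -6: 119, -4: 121, -2: 120, 0: 118, 2: 117, 4: 117, 6: 119, 8: 119, 10: 119, 12: 119, 14: 117, 16: 116, 18: 117, 20: 116, 22: 127, 24: 167, 26: 189, 28: 187, 30: 188, 32: 189, 34: 184, 36: 163, 38: 142, 40: 115, 42: 87, 44: 52, 46: 51, 48: 58, 50: 59}
```

Emit:
send_rows([
  [46, [1, 7, 30], -1],
  [46, [1, 7, 60], -1],
  [46, [1, 7, 80], -1],
  [46, [1, 7, 96], -1],
  [46, [1, 7, 96], -1],
  [46, [5, 7, 96], -1],
  [46, [9, 7, 96], -1],
  [46, [12, 7, 96], -1],
])

```text
time: 19.1
eef_pos: [409.9, 144.6, 20.6]
orientation: [0.992, -0.125, 0.001, -0.001]
wrist_force: [0.5, 0.6, -1.7]
width: 49.9
grip_force: 29.9
```

```bash
python3 - <<'E'
from h import *
p,f=pose(); s=robot.read_state(); print(p,f,(p[:2]-SLOT)@EX,(p[:2]-SLOT)@EY,s['wrist_force'],s['width'])
x0=(p[:2]-SLOT)@EX
for k in range(2):
    o=[]
    for i in range(8):
        a=np.radians((k*8+i+1)*90/16); x=-31.5-52*np.cos(a)-6*np.sin(a)+4; z=26+52*np.sin(a)-6*np.cos(a); o.append((x,z))
    b=(x0,20) if k==0 else last
    print([[round(x-b[0]),0,-round(z-b[1])] for x,z in o]); last=o[-1]
E
```

```text
[409.94831667 144.64731803  20.57905516] -104.33315819915853 -83.20979658096817 -5.490425229216967 [ 0.54647417  0.61191352 -1.70317764] 49.8788717972842
[[3, 0, -5], [4, 0, -10], [4, 0, -15], [5, 0, -20], [7, 0, -25], [9, 0, -30], [12, 0, -34], [15, 0, -39]]
[[3, 0, -4], [7, 0, -7], [11, 0, -11], [16, 0, -13], [20, 0, -15], [25, 0, -17], [30, 0, -19], [35, 0, -19]]
```

Emit:
send_rows([
  [46, [2, -5, 0], 0],
  [46, [4, -5, -2], 0],
  [46, [5, -5, -7], 0],
  [46, [6, -5, -13], 0],
  [46, [7, -5, -19], 0],
  [46, [9, -5, -25], 0],
  [46, [12, -5, -32], 0],
  [46, [15, -5, -39], 0],
])

```text
time: 19.77
eef_pos: [420.2, 145.6, 58.3]
orientation: [0.992, -0.125, -0.003, 0.001]
wrist_force: [-5.9, 1.6, -6.2]
width: 49.9
grip_force: 30.0
```

Emit:
send_rows([
  [46, [3, -2, -4], 0],
  [46, [7, -2, -7], 0],
  [46, [11, -2, -11], 0],
  [46, [16, -2, -13], 0],
  [46, [20, -2, -15], 0],
  [46, [25, -2, -17], 0],
  [46, [30, -2, -19], 0],
  [46, [35, -2, -19], 0],
])

```text
time: 20.43
eef_pos: [455.4, 139.0, 78.0]
orientation: [0.992, -0.125, -0.003, 0.001]
wrist_force: [-7.5, 1.9, 4.9]
width: 49.2
grip_force: 29.9
```

```bash
python3 - <<'E'
from h import *
p,f=pose(); s=robot.read_state(); print(p,f,(p[:2]-SLOT)@EX,(p[:2]-SLOT)@EY,s['wrist_force'],s['wrist_torque'],s['width'])
E
```

```text
[455.44479717 138.95830797  78.03075652] -104.31095241013618 -37.76950165136561 0.6311897318583549 [-7.49446719  1.90912342  4.89643066] [ 0.22480651  1.86145387 -0.05968753] 49.19084026403579
```

Emit:
send_rows([
  [46, [-4, 0, 0], 0],
  [46, [-4, 0, 6], 0],
  [46, [-4, 0, 12], 0],
  [46, [-2, 0, 12], 0],
  [46, [0, 0, 12], 0],
  [46, [3, 0, 12], 0],
  [46, [5, 0, 12], 0],
  [46, [5, 0, 12], 0],
])

```text
time: 21.1
eef_pos: [461.5, 137.9, 65.3]
orientation: [0.992, -0.125, -0.002, 0.0]
wrist_force: [-6.7, 3.2, 4.5]
width: 49.1
grip_force: 29.9
```

```bash
python3 - <<'E'
from h import *
p,f=pose(); s=robot.read_state(); print(p,f,(p[:2]-SLOT)@EX,(p[:2]-SLOT)@EY,s['wrist_force'],s['wrist_torque'],s['width'])
t=cam('top'); s_=cam('side'); print(proj(t,[[p[0],p[1],107]]),proj(s_,[[p[0],p[1],107]]))
E
```

```text
[461.53473551 137.90192172  65.26076266] -104.33412252434093 -31.611757439244894 1.1654997145832802 [-6.70139961  3.19264356  4.45405386] [ 0.68434752  1.61376256 -0.01837948] 49.08868946573321
[[218.71836012 238.14218066]] [[229.56468844 157.85605986]]
```

Emit:
send_rows([
  [46, [-6, 0, 0], 0],
  [46, [-14, 0, 0], 0],
  [46, [-14, 0, -10], 0],
  [46, [-14, 0, -20], 0],
  [46, [-14, 0, -26], 0],
  [46, [-10, 0, -26], 0],
  [46, [-7, 0, -26], 0],
  [46, [-7, 0, -26], 0],
])

```text
time: 21.87
eef_pos: [457.4, 139.6, 91.9]
orientation: [0.992, -0.125, 0.001, -0.0]
wrist_force: [0.0, -0.1, -1.9]
width: 48.9
grip_force: 30.0
```

Emit:
send_rows([
  [46, [1, 0, 0], 0],
  [46, [1, 0, 0], 0],
  [46, [2, 0, 0], 0],
  [46, [2, 0, 0], 0],
  [46, [3, 0, 0], 0],
  [46, [3, 0, 0], 0],
  [46, [3, 0, 0], 0],
  [46, [3, 0, 0], 0],
])

```text
time: 22.53
eef_pos: [459.1, 138.9, 91.6]
orientation: [0.992, -0.124, -0.0, 0.0]
wrist_force: [0.1, 0.1, -0.8]
width: 49.2
grip_force: 30.0
```

Emit:
send_rows([
  [46, [1, 0, 0], 0],
  [46, [1, 0, 0], 0],
  [46, [2, 0, 0], 0],
  [46, [2, 0, 0], 0],
  [46, [3, 0, 0], 0],
  [46, [3, 0, 0], 0],
  [46, [3, 0, 0], 0],
  [46, [3, 0, 0], 0],
])

```text
time: 23.2
eef_pos: [461.7, 138.2, 91.6]
orientation: [0.992, -0.124, -0.0, 0.0]
wrist_force: [-2.5, 0.7, 2.4]
width: 49.1
grip_force: 29.9
```

```bash
python3 - <<'E'
from h import *
p,f=pose(); s=robot.read_state(); print(p,f,(p[:2]-SLOT)@EX,(p[:2]-SLOT)@EY,s['wrist_force'],s['wrist_torque'],s['width'])
E
```

```text
[461.72022341 138.1709273   91.59441572] -104.29989378444455 -31.50113973907104 1.4729626988211573 [-2.47833541  0.69849744  2.38006699] [0.37201652 0.72753058 0.04640274] 49.10625096901588
```

Emit:
send_rows([
  [46, [-4, 0, 0], 0],
  [46, [-4, 0, -10], 0],
  [46, [-4, 0, -20], 0],
  [46, [5, 1, -20], 0],
  [46, [20, 1, -20], 0],
  [46, [35, 1, -20], 0],
  [46, [35, 1, -20], 0],
  [46, [35, 1, -20], 0],
])

```text
time: 23.87
eef_pos: [496.8, 128.3, 111.9]
orientation: [0.992, -0.125, 0.001, -0.0]
wrist_force: [-0.5, 1.1, -1.3]
width: 48.8
grip_force: 30.0
```

```bash
python3 - <<'E'
from h import *
t=cam('top')
p,f=pose(); s=robot.read_state(); print(p,f,(p[:2]-SLOT)@EX,(p[:2]-SLOT)@EY,s['wrist_force'],s['wrist_torque'],s['width'])
E
```

```text
[495.77803508 128.29492746 111.62633241] -104.32724447840937 3.9495314207045955 0.6245385777253489 [ 0.09239902 -0.5931962  -1.78973848] [ 0.06760582 -0.05198577 -0.04784627] 48.78992586819047
```

Emit:
send_rows([
  [46, [0, 0, 3], 0],
  [46, [0, 0, 6], 0],
  [46, [0, 0, 9], 0],
  [46, [0, 0, 12], 0],
  [46, [0, 0, 15], 0],
  [46, [0, 0, 18], 0],
  [46, [0, 0, 20], 0],
  [46, [0, 0, 20], 0],
])

```text
time: 24.58
eef_pos: [495.7, 128.5, 91.2]
orientation: [0.992, -0.124, -0.0, 0.0]
wrist_force: [0.4, -0.4, -1.6]
width: 49.2
grip_force: 30.0
```

Emit:
send_rows([
  [46, [0, 0, 2], 0],
  [46, [0, 0, 4], 0],
  [46, [0, 0, 6], 0],
  [46, [0, 0, 8], 0],
  [46, [0, 0, 10], 0],
  [46, [0, 0, 11], 0],
  [46, [0, 0, 11], 0],
  [46, [0, 0, 11], 0],
])

```text
time: 25.25
eef_pos: [496.5, 128.7, 80.8]
orientation: [0.992, -0.124, 0.001, -0.0]
wrist_force: [5.2, -0.0, 1.0]
width: 48.6
grip_force: 30.0
```

Emit:
send_rows([
  [46, [-1, 0, 0], 0],
  [46, [-2, 0, 0], 0],
  [46, [-3, 0, 0], 0],
  [46, [-4, 0, 1], 0],
  [46, [-4, 0, 2], 0],
  [46, [-4, 0, 3], 0],
  [46, [-4, 0, 4], 0],
  [46, [-4, 0, 5], 0],
])

```text
time: 25.92
eef_pos: [495.0, 129.8, 77.5]
orientation: [0.992, -0.124, 0.003, -0.001]
wrist_force: [6.4, -3.4, 17.0]
width: 48.9
grip_force: 30.1
```

```bash
python3 - <<'E'
from h import *
p,f=pose(); s=robot.read_state(); print(p,f,(p[:2]-SLOT)@EX,(p[:2]-SLOT)@EY,s['wrist_force'],s['wrist_torque'],s['width'])
E
```

```text
[494.98027312 129.82740445  77.52897585] -104.27012303696887 2.7867717520245874 1.9023882664003635 [ 6.4280616  -3.35163559 16.99726234] [-0.70784748 -1.28051895  0.02389771] 48.92390936477211
```

Emit:
send_rows([
  [49, [0, 0, 0], 0],
  [51, [0, 0, 0], 0],
  [55, [0, 0, -1], 0],
  [60, [0, 0, -2], 0],
  [66, [0, 0, -3], 0],
  [66, [0, 0, -3], 0],
  [66, [0, 0, -3], 0],
  [66, [0, 0, -3], 0],
])

```text
time: 26.58
eef_pos: [491.5, 129.5, 78.4]
orientation: [0.992, -0.124, -0.0, 0.0]
wrist_force: [-0.1, 0.6, -0.4]
width: 66.0
grip_force: 0.0
```

Emit:
send_rows([
  [66, [0, 0, -10], 0],
  [66, [0, 0, -20], 0],
  [66, [0, 0, -40], 0],
  [66, [0, 0, -60], 0],
  [66, [0, 0, -80], 0],
  [0, [0, 0, -80], 0],
  [0, [0, 0, -80], 0],
  [0, [0, 0, -80], 0],
])

```text
time: 27.25
eef_pos: [491.6, 129.4, 158.6]
orientation: [0.992, -0.124, 0.0, -0.0]
wrist_force: [0.1, 0.1, 0.1]
width: 48.2
grip_force: 0.0
```

```bash
python3 - <<'E'
from h import *
p,f=pose(); s=robot.read_state(); print(p,f,(p[:2]-SLOT)@EX,(p[:2]-SLOT)@EY,s['wrist_force'],s['width'])
c=cam('side'); save(c,'pics/s6.png')
g=c['img'].astype(np.float32).mean(2)
# vertical profile through plate as seen from the side: clamp x scan at y=-25 edge for heights
for z in(66,75,85,95,105,115,122):
    xs=np.arange(-20,22,2.); uv=proj(c,[[*(SLOT+x*EX-25*EY),z] for x in xs]).astype(np.float32); v=cv2.remap(g,uv[:,:1],uv[:,1:],1).ravel()
    print(z,v.astype(int).tolist())
E
```

```text
[491.62233812 129.44811148 158.61898801] -104.29692302131474 -0.3628695645640503 0.6779087011340617 [0.10454873 0.09290253 0.07667141] 48.228132996117125
66 [219, 219, 217, 217, 218, 219, 218, 183, 130, 109, 107, 107, 105, 102, 98, 96, 96, 113, 189, 174, 127]
75 [218, 218, 217, 217, 216, 201, 164, 120, 108, 108, 109, 107, 101, 96, 95, 95, 96, 103, 161, 167, 148]
85 [215, 217, 217, 213, 190, 149, 115, 108, 109, 108, 103, 96, 93, 93, 95, 96, 95, 93, 152, 171, 161]
95 [213, 216, 212, 179, 125, 109, 109, 110, 107, 99, 95, 94, 95, 95, 94, 93, 94, 93, 112, 149, 170]
105 [205, 187, 140, 112, 109, 108, 107, 101, 91, 72, 58, 55, 62, 89, 95, 92, 96, 130, 143, 155, 171]
115 [126, 112, 109, 110, 108, 105, 98, 85, 69, 58, 55, 57, 58, 83, 92, 115, 138, 156, 165, 165, 164]
122 [115, 111, 109, 107, 102, 97, 94, 80, 61, 56, 57, 57, 60, 85, 111, 134, 153, 163, 164, 163, 164]
```

```bash
python3 - <<'E'
from h import *
from scipy.optimize import least_squares
c=cam('side')
def pl(q,th,ph=0): # plate-local (x thick,y,z up from foot center) -> world; pivot foot at (fx,fy,fz)
    pass
def W(P,fx,fz,th,fy=0):
    P=np.array(P,float); x=fx+P[:,0]*np.cos(th)+P[:,2]*np.sin(th); z=fz-P[:,0]*np.sin(th)+P[:,2]*np.cos(th)
    return np.c_[SLOT+np.outer(x,EX)+np.outer(P[:,1]+fy,EY),z]
g=c['img'].max(2)
uv=proj(c,W([[6,0,54]],0,34,0))[0]; print('pred upright',uv)
x,y=uv.astype(int); w=g[y-25:y+26,x-25:x+26]; n,l,st,ce=cv2.connectedComponentsWithStats((w<80).astype(np.uint8),connectivity=4)
for i in range(1,n):
    if st[i][4]>15: print(st[i],ce[i]+[x-25,y-25])
for th in(-18,-9,0,9): print(th,proj(c,W([[6,0,54],[-6,-25,84],[6,-25,84],[-6,25,84],[6,25,84]],0,34,np.radians(th))).round(1).tolist())
for r in range(y-25,y+26,2): print(r,' '.join('%3d'%v for v in g[r,x-25:x+26:2]))
E
```

```text
pred upright [246.32600432 165.11687341]
[19 14  5 15 58] [242.         161.12068966]
[45 43  4  8 22] [267.5        186.45454545]
-18 [[238.9, 165.1], [228.1, 163.9], [233.2, 162.8], [230.6, 149.3], [235.5, 148.3]]
-9 [[242.6, 164.9], [233.7, 162.8], [239.0, 162.3], [236.0, 148.2], [241.1, 147.8]]
0 [[246.3, 165.1], [239.5, 162.3], [244.9, 162.6], [241.6, 147.8], [246.9, 148.0]]
9 [[250.0, 165.8], [245.5, 162.6], [250.8, 163.5], [247.4, 148.0], [252.6, 148.8]]
140 103 102 103  91  86 154 156 157 104  94  92  93  95 138 175 176 175 175 173 173 176 172 175 172 176 174
142  96  92  83  84  89  90 100 158 120  92  91  90  93 134 176 174 178 174 175 170 173 175 176 173 172 171
144  89  84  83  88  90  99 104 114 139  91  89  89  89 134 178 179 181 175 175 172 176 175 177 183 176 174
146  83  87  85 101 105 103 106 227 179  89  88  87  92 110 177 175 178 174 173 174 177 176 173 174 175 177
148  92 103 104 105 107 106 115 233 233  90  88  89  89 132 182 183 182 180 183 177 175 177 175 176 176 179
150  91  93 101 103 105 105 175 234 231  99 105 142 145 170 177 174 176 177 178 177 174 176 18
[... 1473 characters left out ...]
 103  97 174  98 225 228 229 175 101 199 203 206 201
180 163 145  97  97  95 217 231 230 230 229 163 117 114 103 108 184  99 229 151 130 106 117 106 157 138 165
182 160 120  96  96  94 219 230 231 229 230 171 111 116 108 196 176 119 225 132 131 103  88  87  84  95  99
184 158 114  97  94  94 222 231 230 232 230 146  99 113 114 192 170 127 230 225 151  98 106 106  70  67  93
186 167 104  94  95  93 117 121 123 126 129 100 106  98 108 108  95 108 143 149 153  99 106 101  69  69  92
188 163  97  94  95  94 115 113 115 112 113  97 108 107 108 103  90 107 110 112 114  96 111 102  64  90  94
190 163  99  97  97  98 114 113 112 114 110  99 106 122 128 109  91 107 113 110 113 101 108 105  65  88  93
```

```bash
python3 - <<'E'
from h import *
c=cam('side')
print(proj(c,[cl(-20,-37,58)[:3],cl(-31,-37,58)[:3],cl(-20,37,58)[:3]]).round(1).tolist())
g=c['img'].max(2); 
u,v=proj(c,[cl(-22,-37,58)[:3]])[0]; print([int(x) for x in g[int(v)-6:int(v)+7,int(u)]],int(v))
u,v=proj(c,[cl(-22,37,58)[:3]])[0]; print([int(x) for x in g[int(v)-6:int(v)+7,int(u)]],int(v))
E
```

```text
[[234.0, 185.3], [229.2, 185.1], [237.2, 163.7]]
[230, 230, 231, 231, 231, 231, 174, 121, 114, 113, 111, 111, 113] 185
[231, 229, 155, 119, 115, 115, 118, 116, 115, 115, 126, 141, 181] 163
```

Emit:
send_rows([
  [0, [-22, 0, 0], 0],
  [0, [-44, 0, 0], 0],
  [0, [-44, 0, 0], 0],
  [0, [-44, 0, 30], 0],
  [0, [-44, 0, 58], 0],
  [0, [-44, 0, 58], 0],
  [0, [-40, 0, 58], 0],
  [0, [-36, 0, 58], 0],
])

```text
time: 28.07
eef_pos: [457.7, 138.4, 101.2]
orientation: [0.992, -0.124, -0.0, 0.0]
wrist_force: [0.0, -0.4, 0.1]
width: 0.4
grip_force: 0.0
```

Emit:
send_rows([
  [0, [3, 0, 0], 0],
  [0, [6, 0, 0], 0],
  [0, [9, 0, 0], 0],
  [0, [12, 0, 0], 0],
  [0, [15, 0, 0], 0],
  [0, [18, 0, 0], 0],
  [0, [20, 0, 0], 0],
  [0, [21, 0, 0], 0],
])

```text
time: 28.73
eef_pos: [477.6, 133.2, 100.6]
orientation: [0.992, -0.124, 0.0, -0.0]
wrist_force: [0.2, 0.4, -0.5]
width: -0.1
grip_force: 0.0
```

Emit:
send_rows([
  [0, [-10, 0, 0], 0],
  [0, [-20, 0, 0], 0],
  [0, [-20, 0, -30], 0],
  [0, [-20, 0, -60], 0],
  [0, [-20, 0, -80], 0],
  [0, [-20, 0, -80], 0],
  [0, [-20, 0, -80], 0],
  [0, [-20, 0, -80], 0],
])

```text
time: 29.4
eef_pos: [456.6, 138.1, 179.8]
orientation: [0.992, -0.124, -0.001, 0.0]
wrist_force: [0.3, -0.6, 0.1]
width: 0.5
grip_force: 0.0
```

```bash
cat >> h.py <<'E'
def W(P,fx,fz,th,fy=0):
    P=np.array(P,float); x=fx+P[:,0]*np.cos(th)+P[:,2]*np.sin(th); z=fz-P[:,0]*np.sin(th)+P[:,2]*np.cos(th)
    return np.c_[SLOT+np.outer(x,EX)+np.outer(P[:,1]+fy,EY),z]
def look():
    p,f=pose(); print('tcp',p,f,(p[:2]-SLOT)@EX,(p[:2]-SLOT)@EY,robot.read_state()['time'])
    c=cam('side'); g=c['img'].max(2); b=c['img']
    x,y=246,162
    n,l,st,ce=cv2.connectedComponentsWithStats((g[y-25:y+25,x-25:x+25]<80).astype(np.uint8),connectivity=4)
    print([(st[i].tolist(),(ce[i]+[x-25,y-25]).round(1).tolist()) for i in range(1,n) if st[i][4]>15])
    for th in(-9,0,9): print(th,proj(c,W([[6,0,54],[-6,-25,84],[6,-25,84],[-6,25,84],[6,25,84]],0,34,np.radians(th))).round(1).tolist())
    for r in range(136,188,2): print(r,' '.join('%3d'%v for v in g[r,225:260:2]))
E
python3 -c "
from h import *
look()"
```

```text
tcp [456.62289019 138.14598522 179.79729782] -104.27702549409032 -36.42298935888324 0.1467559662463157 29.4
[]
-9 [[242.6, 164.9], [233.7, 162.8], [239.0, 162.3], [236.0, 148.2], [241.1, 147.8]]
0 [[246.3, 165.1], [239.5, 162.3], [244.9, 162.6], [241.6, 147.8], [246.9, 148.0]]
9 [[250.0, 165.8], [245.5, 162.6], [250.8, 163.5], [247.4, 148.0], [252.6, 148.8]]
136 101 102 108 156 154 154 155 157 158 153 167 166 172 175 173 172 170 174
138 105 102 107 159 154 152 158 157 158 172 173 172 170 172 172 172 173 178
140 104  88  90 150 155 154 155 175 172 176 174 172 174 172 176 173 172 170
142  83  82  90  87 111 172 173 174 176 172 174 174 174 174 174 172 173 170
144  81  85  90 103 103 113 171 171 174 176 176 172 175 179 177 174 174 170
146  99 104 106 101 103 105 119 178 173 173 176 171 175 172 177 174 170 173
148 106 104 104 105 104 104 106 172 176 174 221 226 181 182 179 178 179 176
150  99 101 103 104 102 103 105 175 178 176 147 145 136 173 175 173 174 174
152  87  86  89  90  87  90 114 176 176 173 132 128  97 175 175 179 178 179
154  89  88  88  89  87  90  88 155 180 163 131 130 102
[... 536 characters left out ...]
 136 176 204 204
170 160 156 154 159 217 225 225 223 225 139 115 113  68  95 103 198 205 205
172 158 158 161 159 223 226 225 224 227 125 113 113  83  96  86 191 204 207
174 147 139 162 154 226 227 225 225 229 117 113 115  89  96  90 105 124 206
176  98 179 185 100 227 227 225 225 223 105 115 113  88  97  91 105 105 217
178  97  79  82 154 227 227 226 225 213 105 113 113  88  97  88 124 128 145
180  96  98  97 213 228 229 225 227 189 112 115 111  89 105  86 128 128 128
182  94  94  93 214 227 229 226 226 170 107 112 113 114 105  99 128 128 127
184  93  94  95 219 228 227 229 228 145  97 110 112 111 105  86 129 129 129
186  93  93  91 115 117 120 122 127 100 106  95  94 106  93  91 116 128 134
```

The cassette now stands upright. Its top edges sit at rows 148–163, which matches a foot on the floor, at x about +4 (pad side). Next I tighten clockwise.

```bash
python3 - <<'E'
from h import *
p,f=pose()
p,f=call(p,f,[[480,160,200,-50]]*2)
p,f=call(p,f,[[560,180,200,4]]*2)
p,f=call(p,f,[arc(42,85,200)[:3]+[58]]*2)
p,f=call(p,f,[arc(42,85,130)]*2)
p,f=call(p,f,[arc(42,85,51)]*2)
a=85
for k in range(2):
    p,f=call(p,f,[arc(42,a-6.1*(i+1),51) for i in range(8)]); a-=6.1*8
print(p,f,a)
E
```

```text
[[17, -27, -21], -54]
[[75, 36, 0], -54]
[[-47, 58, 0], -54]
[[0, 0, 70], -27]
[[0, 0, 79], 0]
[[[-4, 0, 0], 6], [[-9, -1, 0], 12], [[-13, -2, 0], 18], [[-17, -3, 0], 24], [[-21, -5, 0], 30], [[-25, -8, 0], 36], [[-28, -11, 0], 42], [[-32, -14, 0], 49]]
[[[-4, -1, 0], 6], [[-9, -1, 0], 12], [[-13, -2, 0], 18], [[-17, -4, 0], 24], [[-21, -6, 0], 30], [[-25, -8, 0], 36], [[-28, -11, 0], 42], [[-31, -14, 0], 48]]
[658.6170146   86.88932028  51.43018205] -12.280156673908849 -12.599999999999994
```

Emit:
send_rows([
  [0, [0, 0, -21], 0],
  [0, [17, -27, -21], -54],
  [0, [17, -27, -21], -54],
  [0, [17, -27, -21], -54],
  [0, [17, -27, -21], -54],
  [0, [17, -27, -21], -54],
  [0, [17, -27, -21], -54],
  [0, [17, -27, -21], -54],
])

```text
time: 30.12
eef_pos: [480.0, 159.9, 199.9]
orientation: [0.951, 0.311, -0.001, -0.0]
wrist_force: [0.5, 0.5, -0.2]
width: 0.3
grip_force: 0.0
```

Emit:
send_rows([
  [0, [75, 36, 0], -54],
  [0, [75, 36, 0], -54],
  [0, [75, 36, 0], -54],
  [0, [75, 36, 0], -54],
  [0, [75, 36, 0], -54],
  [0, [75, 36, 0], -54],
  [0, [75, 36, 0], -54],
  [0, [75, 36, 0], -54],
])

```text
time: 30.78
eef_pos: [561.8, 174.6, 199.6]
orientation: [0.706, 0.709, -0.001, -0.001]
wrist_force: [-0.1, -0.0, -0.4]
width: 0.3
grip_force: 0.0
```

Emit:
send_rows([
  [0, [-47, 58, 0], -54],
  [0, [-47, 58, 0], -54],
  [0, [-47, 58, 0], -54],
  [0, [-47, 58, 0], -54],
  [0, [-47, 58, 0], -54],
  [0, [-47, 58, 0], -54],
  [0, [-47, 58, 0], -54],
  [0, [-47, 58, 0], -54],
])

```text
time: 31.45
eef_pos: [619.7, 127.5, 199.5]
orientation: [0.307, 0.952, -0.001, -0.001]
wrist_force: [-0.4, 0.1, -0.0]
width: 0.0
grip_force: 0.0
```

Emit:
send_rows([
  [0, [0, 0, 0], -27],
  [0, [0, 0, 0], -27],
  [0, [0, 0, 20], -27],
  [0, [0, 0, 40], -27],
  [0, [0, 0, 70], -27],
  [0, [0, 0, 70], -27],
  [0, [0, 0, 70], -27],
  [0, [0, 0, 70], -27],
])

```text
time: 32.12
eef_pos: [620.8, 127.7, 131.8]
orientation: [0.08, 0.997, -0.0, -0.0]
wrist_force: [0.2, 0.5, 1.7]
width: 0.6
grip_force: 0.0
```

```bash
python3 - <<'E'
from h import *
t=cam('top')
p,f=pose(); print(p,f,arc(42,85,51))
g=t['img'].max(2).astype(np.float32)
# dark balls: check ring r=66
A=np.arange(-180,180,2); uv=proj(t,[arc(66,a,60)[:3] for a in A]).astype(np.float32); v=cv2.remap(g,uv[:,:1],uv[:,1:],1).ravel(); print([(int(a),int(x)) for a,x in zip(A,v) if x<45])
p,f=call(p,f,[arc(42,85,51)]*2)
E
```

```text
[621.39486208 127.84999491 132.57561379] 80.80682737833399 [np.float64(621.1605411954016), np.float64(137.3401773198533), 51, np.float64(85.0)]
[]
[[2, 9, 82], -4]
```

Emit:
send_rows([
  [0, [2, 9, 0], -4],
  [0, [2, 9, 0], -4],
  [0, [2, 9, 30], -4],
  [0, [2, 9, 60], -4],
  [0, [2, 9, 81], -4],
  [0, [2, 9, 81], -4],
  [0, [2, 9, 81], -4],
  [0, [2, 9, 81], -4],
])

```text
time: 32.83
eef_pos: [621.5, 137.1, 52.4]
orientation: [0.045, 0.999, 0.0, 0.001]
wrist_force: [0.1, -0.3, 0.1]
width: 0.4
grip_force: 0.0
```

```bash
python3 - <<'E'
from h import *
p,f=pose(); s=robot.read_state(); print(p,f,s['wrist_force'])
a=85
for k in range(2):
    p,f=call(p,f,[arc(42,a-6.1*(i+1),51) for i in range(8)]); a-=6.1*8
E
```

```text
[621.52286775 137.0817005   52.40494197] 84.78956145027092 [ 0.05446515 -0.34853848  0.10699505]
[[[-4, 0, 1], 6], [[-8, -1, 1], 12], [[-13, -2, 1], 18], [[-17, -3, 1], 24], [[-21, -6, 1], 30], [[-25, -8, 1], 36], [[-28, -11, 1], 42], [[-31, -14, 1], 49]]
[[[-5, 0, 0], 6], [[-9, -1, 0], 12], [[-13, -2, 0], 18], [[-18, -3, 0], 24], [[-22, -5, 0], 30], [[-25, -8, 0], 36], [[-29, -11, 0], 42], [[-32, -14, 0], 48]]
```

Emit:
send_rows([
  [0, [-4, 0, 0], 6],
  [0, [-8, -1, 0], 12],
  [0, [-13, -2, 0], 18],
  [0, [-17, -3, 0], 24],
  [0, [-21, -6, 0], 30],
  [0, [-25, -8, 0], 36],
  [0, [-28, -11, 0], 42],
  [0, [-31, -14, 0], 49],
])

```text
time: 33.5
eef_pos: [651.0, 121.4, 53.1]
orientation: [0.458, 0.889, 0.002, 0.001]
wrist_force: [-2.3, 5.1, 0.5]
width: 0.5
grip_force: 3.1
```

Emit:
send_rows([
  [0, [-3, 0, 0], 3],
  [0, [-5, 0, 0], 6],
  [0, [-7, 0, 0], 9],
  [0, [-9, -1, 0], 12],
  [0, [-11, -1, 0], 15],
  [0, [-13, -2, 0], 18],
  [0, [-15, -3, 0], 21],
  [0, [-18, -3, 0], 24],
])

```text
time: 34.17
eef_pos: [658.9, 105.2, 53.2]
orientation: [0.632, 0.775, 0.002, 0.0]
wrist_force: [-3.9, 6.1, 0.1]
width: 0.5
grip_force: 2.7
```

```bash
python3 -c "
from h import *
look()
print(robot.read_state()['wrist_force'])"
```

```text
tcp [658.93983355 105.20783966  53.18314879] 11.62628156051396 167.5956729484061 19.98239139477313 34.1667
[]
-9 [[242.6, 164.9], [233.7, 162.8], [239.0, 162.3], [236.0, 148.2], [241.1, 147.8]]
0 [[246.3, 165.1], [239.5, 162.3], [244.9, 162.6], [241.6, 147.8], [246.9, 148.0]]
9 [[250.0, 165.8], [245.5, 162.6], [250.8, 163.5], [247.4, 148.0], [252.6, 148.8]]
136 114 113 127 173 168 170 169 173 172 168 169 166 171 173 172 172 168 172
138 116 116 116 173 171 168 171 173 174 175 174 169 171 168 170 171 169 189
140 116 104  98 164 169 169 171 172 169 176 169 170 172 170 188 188 187 184
142  93  94 100 100 111 171 172 172 176 172 172 172 186 188 190 188 188 186
144  91  95  98 100 101 108 169 171 171 185 190 189 190 195 194 189 187 184
146  95  99 101  99 100  99 113 192 186 190 190 186 189 189 191 187 184 189
148 100 100 100 101 113 113 115 188 190 231 234 236 197 196 193 192 195 189
150  96  97 111 114 113 113 114 188 193 237 238 219 186 187 191 190 187 186
152  97  98  99  98  98  99 125 191 194 238 237 163 188 189 190 193 191 191
154  96 100  97  95 100  99  97 168 194 239 240 145 187 
[... 573 characters left out ...]
28 237 236 235 199 124 122  72 102 112 188 220 221 216
172 169 172 176 174 234 237 236 235 208 126 125  91 104 104 129 221 220 221
174 160 153 178 169 236 239 236 236 221 124 123 102 104  99 113 118 222 221
176 105 194 202 108 238 239 236 237 230 123 121 103 102  97 113 117 228 225
178 107  88  91 169 239 239 236 237 226 122 122 101 104  95 131 141 230 217
180 105 105 106 226 239 239 237 237 206 124 121 100 120 100 139 140 232 172
182 103 103 104 228 239 240 237 238 185 124 121 114 117  98 140 139 232 157
184 104 103 104 230 240 239 239 240 155 106 120 124 116  86 141 141 232 139
186 103 105 109 126 131 132 135 137 111 101  99 114 104  96 127 132 162 106
[-2.32856333  5.53792475  0.91624743]
```

Emit:
send_rows([
  [0, [-3, 0, 0], 3],
  [0, [-6, 0, 0], 7],
  [0, [-9, -1, 0], 11],
  [0, [-11, -1, 0], 15],
  [0, [-14, -2, 0], 18],
  [0, [-16, -3, 0], 22],
  [0, [-18, -4, 0], 25],
  [0, [-18, -4, 0], 25],
])

```text
time: 34.88
eef_pos: [659.4, 86.7, 53.3]
orientation: [0.785, 0.62, 0.002, 0.0]
wrist_force: [0.5, 5.9, -0.8]
width: 0.9
grip_force: 2.6
```

```bash
python3 -c "
from h import *
p,f=pose();print(p,f,np.degrees(np.arctan2(*(p[:2]-HUB)[::-1])),robot.read_state()['wrist_force'])"
```

```text
[659.4103895   86.73938457  53.30231925] -13.434191962167162 -11.806652844506356 [ 0.45955674  5.93066613 -0.83171816]
```

Emit:
send_rows([
  [0, [5, 0, 0], 0],
  [0, [9, 0, 0], 0],
  [0, [9, 0, 0], 0],
  [0, [9, 0, -40], 0],
  [0, [9, 0, -80], 0],
  [0, [9, 0, -120], 0],
  [0, [9, 0, -150], 0],
  [0, [9, 0, -180], 0],
])

```text
time: 35.55
eef_pos: [660.2, 94.1, 233.6]
orientation: [0.783, 0.621, 0.001, 0.001]
wrist_force: [0.2, 0.2, 0.1]
width: 0.6
grip_force: 0.0
```

Emit:
send_rows([
  [0, [100, -150, -30], 0],
  [0, [100, -150, -30], 0],
  [0, [100, -150, -30], 0],
  [0, [100, -150, -30], 0],
  [0, [100, -150, -30], 0],
  [0, [100, -150, -30], 0],
  [0, [100, -150, -30], 0],
  [0, [100, -150, -30], 0],
])

```text
time: 36.22
eef_pos: [537.2, 225.1, 260.8]
orientation: [0.783, 0.621, 0.0, 0.0]
wrist_force: [-0.3, 0.0, -0.0]
width: 0.3
grip_force: 0.0
```

```bash
python3 - <<'E'
from h import *
t=cam('top'); print(pose()); g=t['img'].max(2).astype(np.float32)
A=np.arange(-180,180,3)
for r,z,nm in((66,60,'ball'),(38,60,'spoke')):
    uv=proj(t,[arc(r,a,z)[:3] for a in A]).astype(np.float32); v=cv2.remap(g,uv[:,:1],uv[:,1:],1).ravel().astype(int)
    print(nm,dict(zip(A.tolist(),v.tolist())))
look()
# top view of the cassette's upper end (z=118)
for y in(-15,0,15):
    xs=np.arange(-16,18,2); uv=proj(t,[cl(x,y,118)[:3] for x in xs]).astype(np.float32); print(y,cv2.remap(g,uv[:,:1],uv[:,1:],1).ravel().astype(int).tolist())
xs=np.arange(-40,42,4); uv=proj(t,[cl(0,y,118)[:3] for y in xs]).astype(np.float32); print(cv2.remap(g,uv[:,:1],uv[:,1:],1).ravel().astype(int).tolist())
E
```

```text
(array([537.33195184, 224.82095157, 260.52789747]), np.float64(-13.202121859862231))
ball {-180: 68, -177: 67, -174: 64, -171: 89, -168: 83, -165: 108, -162: 115, -159: 70, -156: 65, -153: 67, -150: 71, -147: 69, -144: 78, -141: 92, -138: 98, -135: 84, -132: 50, -129: 51, -126: 53, -123: 48, -120: 79, -117: 98, -114: 101, -111: 102, -108: 99, -105: 101, -102: 98, -99: 100, -96: 98, -93: 99, -90: 99, -87: 102, -84: 102, -81: 100, -78: 99, -75: 98, -72: 98, -69: 102, -66: 88, -63: 73, -60: 69, -57: 74, -54: 113, -51: 122, -48: 124, -45: 67, -42: 58, -39: 64, -36: 57, -33: 57, -30: 88, -27: 149, -24: 138, -21: 154, -18: 158, -15: 164, -12: 155, -9: 159, -6: 156, -3: 158, 0: 153, 3: 118, 6: 87, 9: 107, 12: 146, 15: 154, 18: 98, 21: 131, 24: 159, 27: 160, 30: 160, 33: 160, 36: 158, 39: 158, 42: 176, 45: 150, 48: 59, 51: 63, 54: 62, 57: 62, 60: 121, 63: 173, 66: 171, 69: 162, 72: 164, 75: 164, 78: 163, 81: 160, 84: 162, 87: 160, 90: 160, 93: 158, 96: 157, 99: 165, 102: 159, 105: 163, 108: 162, 111: 162, 114: 161, 117: 160, 120: 159, 123: 159, 126: 158, 129: 151, 132: 106, 135: 85, 138: 61,
[... 3278 characters left out ...]
1  94  98  84 124 129 213 117
180  96  95  97 211 227 227 226 226 186 114 114  88 109 109 129 131 217 110
182  93  94  93 213 228 227 225 226 170 114 113 105 107 127 129 129 220 105
184  95  95  94 217 228 228 228 226 142  94 111 114 107 119 130 131 219 104
186  96  94  94 113 117 120 121 126  99  93  94 105  95 111 115 120 147 100
-15 [229, 230, 210, 142, 97, 143, 226, 232, 229, 229, 214, 160, 104, 87, 107, 109, 112]
0 [227, 230, 206, 141, 99, 173, 228, 231, 231, 231, 203, 142, 96, 89, 173, 198, 208]
15 [226, 227, 205, 139, 126, 189, 224, 232, 232, 231, 223, 173, 121, 161, 198, 207, 208]
[118, 112, 98, 100, 142, 230, 229, 232, 231, 232, 231, 233, 232, 231, 232, 230, 229, 146, 156, 154, 156]
```

Capstan is about 1.20 rad. The cassette's upper end is centred at x≈0, y≈+2, at the height of a foot on the floor. I hand in.

```bash
python3 -c "
from h import *
print(robot.close_job())"
```

```text
the job is handed in; nothing more can be done
None
```

I handed the job in at about 36 s, with no verdict returned. By my camera measurements, the round-window cassette stands upright in the clamp, foot on the slot floor, about 2 mm off midway, and the capstan is at about 1.20 rad. On the way I dropped it once: it landed on the rack base and the blue look-alike, and I picked it up from there. The slit-window cassette still stood in place when I looked after the drop, but I did not re-measure it, the bottle, the jar or the objective at the end.

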